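Stand the tipped feed bottle back up in its rack

ROBOT

A 6-joint arm with a two-finger parallel gripper is mounted at the origin on the work surface. World frame = base frame: x ahead of the robot, y to its left, z up, the work surface at z = 0. Lengths are in m, angles in rad, forces in N, time in s.
With the tool pointing down it reaches from about 0.225 to 0.875 m from the base axis. Payload 3.4 kg.
Tool frame: the origin (TCP) lies between the finger pads; the fingertips stand 8 mm ahead of it and the grasp point (between the pads) lies 11 mm behind it; z points along the fingers, y is the line along which they close (so a half turn about z gives the same grasp; the last joint's range is limited). The gripper opens to 85 mm and grips with 20 to 120 N. Pads are 22 mm wide; open, the fingers measure 114 mm over their backs; the gripper's body (76 mm by 85 mm) begins 54 mm behind the grasp point. The pads swing forward as they close: fully open they stand 13 mm farther back than shut.
Start: joints at [1.097, 0.276, 1.505, -0, 1.361, -0.121], TCP at [0.199, 0.54, 0.239] pointing down, gripper open.
Joint ranges: [-2.89, 2.89], [-0.75, 2.08], [0.22, 2.7], [-1.18, 4.32], [0.11, 2.71], [-2.7, 2.7]. Speed limits (rad/s): [2.57, 2.57, 3.14, 3.14, 3.14, 3.14].

INTERFACE

Orientations are given as a unit quaternion [w, x, y, z].
In Python, from rig import manip gives the robot as it stands.
- The arm moves only by the tool move_arm, never from a script. Its argument "deltas" is a list that holds one entry, the list of rows, each a list of 5 numbers: the shift along the tool's x, y, z normalised to -1 to 1, where 1 is 80 cm, then the turn about the tool's z normalised to -1 to 1, where 1 is 120 degrees, then the closure, from -1 (fully open) to 1 (shut). In form: [[[tx, ty, tz, twist, grip], ...]]. A call has 1 to 12 rows; each row is the pose to reach, as a shift and turn from the pose commanded when the call began, along the tool's axes at that moment; what a row does not reach only later rows make up. A row lasts 1/10 s, in which the tool goes at most 50 mm and 8.59 degrees, less where a joint would pass 70% of its speed; a pose out of reach is approached as far as the arm can. A call with a number of a shift or a turn outside -1 to 1 is refused whole. A call with a gripper value outside its range is refused whole. The fingers move at their own pace and stop on an object; "squeeze" is the grip in N (left out, the last holds). Time passes only in rows, so rows that repeat a pose let the fingers close. It gives the time, the measured TCP pose, the force, the opening and the grip force at its end, in the units of the state.
- manip.get_state(): the state, without advancing time (a new reading comes with each control period).
- manip.get_image(name): name is "side" or "top"; returns the picture (400x640x3 uint8, red, green, blue); there is no depth.
- manip.camera_params(name): a dict with "fx", "fy", "cx", "cy" (pixels), "dist" ([k1, k2, p1, p2, k3] as OpenCV has them; the pictures are not rectified), "R" (3x3) and "t" (3): a world point X has camera coordinates R X + t. Camera axes: x right, y down, z forward; pixel columns grow to the right and rows downward; lengths in m; the calibration is good to about 2 mm. A picture is of the moment at which its call begins. camera_params takes no time and is no camera call.
- manip.sign_off(): hands the job in; it is judged then, once.
The state is a dict: "clock": time; "qpos": joint angles; "qd": joint speeds; "effort": joint torques, N m; "position": TCP position; "ee_rot": TCP orientation; "contact_force": force on the tool from outside, world axes, zero at the start; "moment": the same for the moment, N m; "width": finger opening in m; "gripper_force": force on a finger pad.
Only numpy, scipy, OpenCV 4.12 (cv2) and the standard library are available. Lean on these libraries where they do the work, as an engineer would, in place of code of your own. Each camera call takes 0.05 s, during which the arm holds its last target. There are 200 camera calls.

TASK

One of the three plant-feed bottles in the rack, the orange-capped one, has tipped back over the guard rail. Stand it upright again on the floor of the rack, between the front lip and the rail, and let go of it. Do not knock over or push along the two bottles standing in the rack.

Things in the scene. Friction and masses are not known exactly. Their poses are not given: they have to be found in the camera images.
- tipped_centre (a point): Tipped bottle: white, square, orange cap and label; body 50 x 50 mm, 92 tall, then a round cap 32 across, 115 overall, 0.18-0.37 kg. Point: its centre, on its axis 57.5 mm from underside and from cap top. z towards cap, x and y square to its sides. At first it leans 45 degrees in the rack's +x, foot edge on the rack floor, back on the rail, in line with one of the 3 places. Standing, centre 63.5 mm over table.
- rack: Fixed bottle rack, grey tray with green lips. Origin: table height, middle of the row; x across, front lip to rail (away from robot), y along the row, z up. Floor 6 mm up. Front lip at x -45, end lips at y +-176, 14 mm high. Steel guard rail, 12 mm thick, along y at x 51, top 52 mm high, posts at the ends only. Three bottle places at x 0, y -100, 0, 100 (+-5): two taken, the third the tipped one's.
- blue_centre (a point): Standing neighbour, to be left standing: the same square white bottle, 50 x 50 x 115 mm, with blue cap and blue label, in one of the three places of the rack. Point: its centre, half-way up. z towards its cap, x and y square to its sides.
- green_centre (a point): Standing neighbour, to be left standing: the same square white bottle, 50 x 50 x 115 mm, with green cap and green label, in one of the three places of the rack. Point: its centre, half-way up. z towards its cap, x and y square to its sides.
Not all that is in view belongs to the job. What is shaped like the part that bears tipped_centre but purple or red is not meant.

How it is judged:
At the end, for the whole second after the job is handed in: The orange-capped bottle is released at rest on the rack floor, within 10 degrees of upright, centre 56 to 71 mm up, within 24 mm of the rack middle line and 160 mm of its middle along the row; the blue and green ones are within 10 degrees of upright and 25 mm of where they were (angle between each of tipped_centre, blue_centre, green_centre's own z axis and vertical below 0.17 rad and z of tipped_centre in the frame of rack between 0.056 and 0.071 m and x of tipped_centre in the frame of rack between -0.024 and 0.024 m and y of tipped_centre in the frame of rack between -0.16 and 0.16 m and linear speed of tipped below 0.02 m/s and distance of each of blue_centre, green_centre from where it was at the start of the episode below 0.025 m); the robot touches nothing.
It fails at once if the standing blue-capped bottle is shifted by more than 25 mm or tips (distance of blue_centre from where it was at the start of the episode above 0.025 m or angle between blue_centre's own z axis and vertical above 0.3 rad).
It fails at once if the standing green-capped bottle is shifted by more than 25 mm or tips (distance of green_centre from where it was at the start of the episode above 0.025 m or angle between green_centre's own z axis and vertical above 0.3 rad).
It also fails if it takes over 32 s, if anything falls off the work surface, if the arm or the gripper's body presses on something with over 40 N, if the wrist force passes 120 N, or if a joint passes its speed limit or range.

## Working session

There is one attempt and no reset: what is moved stays moved. The work goes in short steps, Python scripts to look and compute and a tool call to move; the robot and the scene stay as the last step left them, time stands still between calls to the robot, and variables do not carry over. Pictures are saved under pics/ and viewed, at most 10 in all, crops included, and the job is handed in when it is done.

Besides the shell and the picture viewer there is one more tool, called after "Request:" as name(argument=value, ...), one argument or row to a line, values as JSON. move_arm: Moves the arm, as the interface text tells. Scaled input: -1 to 1 covers 80 cm each way for a shift and 120 degrees each way for a turn. Its arguments: {"type":"object","properties":{"deltas":{"type":"array","items":{"type":"array","items":{"type":"array","items":{"type":"number","minimum":-1,"maximum":1}}}},"squeeze":{"type":"number"}},"required":["deltas"]}

```bash
mkdir -p pics; python3 - <<'E'
from rig import manip
import cv2
for n in("side","top"):
    im=manip.get_image(n); cv2.imwrite(f"pics/{n}0.png",im[:,:,::-1]); p=manip.camera_params(n); print(n,{k:(v if k!='R' else [list(map(lambda a:round(a,3),r)) for r in v]) for k,v in p.items()})
s=manip.get_state(); print(s)
E
```

```text
side {'fx': 380.83095030064857, 'fy': 380.83095030064857, 'cx': 315.441132340207, 'cy': 198.0140741121109, 'dist': array([-0.07180617,  0.        ,  0.        ,  0.        ,  0.        ]), 'R': [[np.float64(0.747), np.float64(-0.665), np.float64(0.02)], [np.float64(-0.449), np.float64(-0.526), np.float64(-0.722)], [np.float64(0.491), np.float64(0.53), np.float64(-0.692)]], 't': array([-0.41690712,  0.28046922,  0.5800157 ])}
top {'fx': 403.1752929895557, 'fy': 403.1752929895557, 'cx': 319.942534262229, 'cy': 195.44724963797543, 'dist': array([-0.09310831,  0.        ,  0.        ,  0.        ,  0.        ]), 'R': [[np.float64(0.024), np.float64(-1.0), np.float64(0.005)], [np.float64(-0.99), np.float64(-0.025), np.float64(-0.136)], [np.float64(0.136), np.float64(-0.001), np.float64(-0.991)]], 't': array([-0.02605976,  0.53730641,  0.90978262])}
{'clock': 0.1, 'qpos': array([ 1.09697493e+00,  2.76565078e-01,  1.50600493e+00,  7.32503661e-06,
        1.36070464e+00, -1.20995644e-01]), 'qd': array([-0.00181376, -0.00291375, -0.00316344,  0.00096064,  0.00124079,
       -0.00110343]), 'effort': array([ 4.13842827e-04, -4.17700338e+01, -2.46402258e+01, -1.67766902e-04,
        5.95004938e-03, -1.88386889e-05]), 'position': array([0.1984832 , 0.53917264, 0.23850784]), 'ee_rot': array([-2.49872829e-04,  1.75499952e-01,  9.84479080e-01, -8.03027072e-04]), 'contact_force': array([0.53796735, 0.48484718, 0.24272819]), 'moment': array([-0.00051312,  0.05605269, -0.00635946]), 'gripper_force': 0.0, 'width': 0.08530150541110997}
```

View pics/side0.png

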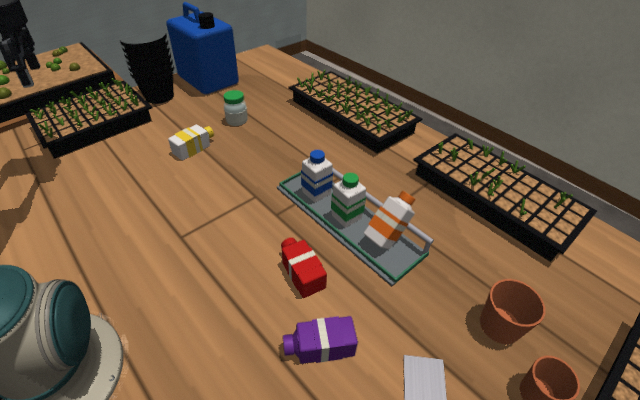

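View pics/top0.png

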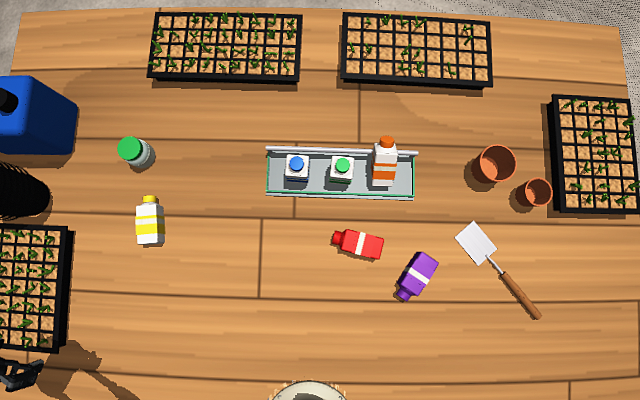

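Candidates shaped like the bottle, in the top view: orange (384,162), yellow (150,222), red (358,244) and purple (417,276). Only the orange-capped one is in the rack, leaning over the rail, so it is the one meant. In the side view it is at (392,220). The neighbours are blue (297,166) and green (342,168) in the top view. Next I'll measure the rack, caps and bottle, and check a crop.

```bash
cat > h.py <<'E'
import numpy as np,cv2
from rig import manip
P={n:manip.camera_params(n) for n in("side","top")}
def ray(n,uv):
    p=P[n];K=np.array([[p['fx'],0,p['cx']],[0,p['fy'],p['cy']],[0,0,1]])
    q=cv2.undistortPoints(np.array([[uv]],float),K,np.array(p['dist']))[0,0]
    R=np.array(p['R']);return -R.T@p['t'],R.T@np.array([q[0],q[1],1.])
def onz(n,uv,z):
    c,d=ray(n,uv);return c+d*(z-c[2])/d[2]
def tri(a,b):
    c1,d1=ray("side",a);c2,d2=ray("top",b)
    s=np.linalg.lstsq(np.c_[d1,-d2],c2-c1,rcond=None)[0]
    A,B=c1+d1*s[0],c2+d2*s[1];return (A+B)/2,np.linalg.norm(A-B)
def blobs(im,lo,hi,roi,mn=12):
    x0,y0,x1,y1=roi;h=cv2.cvtColor(im,cv2.COLOR_RGB2HSV)
    m=np.zeros(h.shape[:2],np.uint8);m[y0:y1,x0:x1]=cv2.inRange(h,lo,hi)[y0:y1,x0:x1]
    k,l,s,c=cv2.connectedComponentsWithStats(m)
    return m,[(int(s[i,4]),c[i].round(1).tolist(),s[i,:4].tolist()) for i in range(1,k) if s[i,4]>=mn]
E
python3 - <<'E'
from h import *
I={n:cv2.imread(f"pics/{n}0.png")[:,:,::-1].copy() for n in("side","top")}
roi={"side":(270,140,445,290),"top":(255,130,425,210)}
for n in I:
    for k,lo,hi in(("blue",(100,120,60),(125,255,255)),("green",(55,120,40),(85,255,255)),("orange",(4,190,120),(16,255,255))):
        m,b=blobs(I[n],lo,hi,roi[n]);print(n,k,b)
        if k=="green":
            # tray outline: green lips
            pts=cv2.findNonZero(m);print(' hull',cv2.approxPolyDP(cv2.convexHull(pts),4,True)[:,0].tolist())
a=I["top"][125:210,255:425];b=I["side"][145:285,275:440]
a=cv2.resize(a,(680,340),interpolation=2);b=cv2.resize(b,(306,260),interpolation=2)
o=np.zeros((600,680,3),np.uint8);o[:340]=a;o[340:,:306]=b
cv2.imwrite("pics/crop.png",o[:,:,::-1])
E
```

```text
side blue [(159, [316.7, 156.1], [310, 150, 14, 13]), (60, [316.6, 177.6], [301, 171, 32, 13]), (210, [316.0, 187.3], [301, 178, 31, 18])]
side green [(183, [349.9, 179.7], [343, 173, 15, 15]), (52, [346.2, 202.2], [332, 194, 34, 15]), (205, [346.3, 211.9], [331, 202, 33, 19]), (22, [385.9, 272.5], [381, 267, 10, 11])]
 hull [[427, 255], [395, 281], [280, 183], [300, 172], [355, 174]]
side orange [(103, [406.2, 197.1], [399, 191, 16, 13]), (65, [389.1, 214.4], [379, 207, 21, 16]), (261, [381.0, 226.4], [369, 216, 25, 22])]
top blue [(159, [296.2, 163.0], [289, 156, 15, 14])]
top green [(298, [339.4, 187.5], [266, 153, 148, 44]), (156, [342.2, 164.7], [336, 158, 14, 15]), (28, [338.4, 182.0], [329, 181, 20, 3])]
 hull [[413, 196], [267, 191], [268, 153], [413, 158]]
top orange [(141, [386.6, 141.4], [380, 136, 14, 12]), (57, [385.2, 164.6], [374, 163, 23, 4]), (184, [383.6, 174.7], [373, 170, 22, 10])]
```

View pics/crop.png

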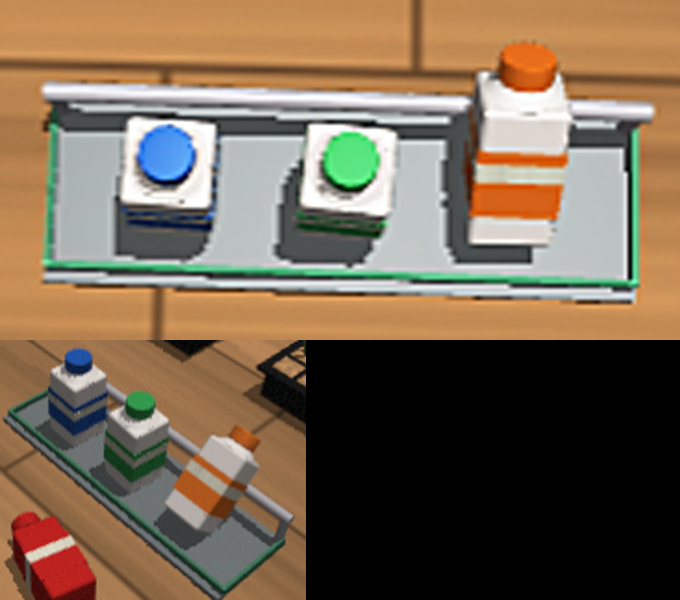

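The crop confirms the orange-capped bottle leaning over the round rail at the −y end of the rack, with green and blue standing to its left. The front lip runs (267.7,191.2)–(414,196) and the rail (266.2,148)–(418,153) in top-view pixels.

```bash
python3 - <<'E'
from h import *
np.set_printoptions(precision=4,suppress=True)
L=[onz("top",p,.014) for p in((267.7,191.2),(414,196))];R=[onz("top",p,.049) for p in((266.2,148),(418,153))]
print("lip",*L,"rail",*R)
print("side lip R corner",tri((394,281),(414,196)),"L",tri((280,184),(267.7,191.2)),"rail R",tri((431,240),(418,153)))
d=(L[0]-L[1]);d[2]=0;print("len lip",np.linalg.norm(d));e=R[0]-R[1];print("yaws",np.degrees([np.arctan2(-v[0],v[1]) for v in(d,e)]))
C={k:tri(*v) for k,v in dict(blue=((316.7,156.1),(296.2,163)),green=((349.9,179.7),(342.2,164.7)),orange=((406.2,197.1),(386.6,141.4))).items()}
for k in C:print(k,C[k])
ex_yaw=np.arctan2(-(d[0]),d[1]);c,s=np.cos(ex_yaw),np.sin(ex_yaw);ex=np.array([c,s,0]);ey=np.array([-s,c,0])
mid=(L[0]+L[1])/2;o=mid+.045*ex;print("rack o",o,"yaw",ex_yaw)
for k,v in list(C.items())+[("rail0",(R[0],0)),("rail1",(R[1],0))]:q=v[0]-o;print(k,q@ex,q@ey,v[0][2])
E
```

```text
lip [0.5481 0.1133 0.014 ] [ 0.5452 -0.2404  0.014 ] rail [0.646  0.1167 0.049 ] [ 0.6434 -0.2426  0.049 ]
side lip R corner (array([ 0.5448, -0.2406,  0.0082]), np.float64(0.0032732875241799166)) L (array([0.5481, 0.114 , 0.0105]), np.float64(0.0012549822532528974)) rail R (array([ 0.6421, -0.2414,  0.0526]), np.float64(0.0010005518300947483))
len lip 0.35363996218322813
yaws [-0.4679 -0.4137]
blue (array([0.597 , 0.0413, 0.1119]), np.float64(0.0017211625691037553))
green (array([ 0.596 , -0.0594,  0.112 ]), np.float64(0.0011776302061853297))
orange (array([ 0.6548, -0.1589,  0.0995]), np.float64(0.0010189746902220422))
rack o [ 0.5917 -0.0639  0.014 ] yaw -0.008166848151993178
blue 0.0045049479392202905 0.10530266544660287 0.11186205884745964
green 0.004273844301290323 0.004610544789611386 0.11201139758639184
orange 0.06392849454982885 -0.09445554126407735 0.09954894752727594
rail0 0.05282899921229809 0.18108854028015214 0.049000000000000044
rail1 0.05316941425057911 -0.17829334880740602 0.049000000000000044
```

Request:
move_arm(
  deltas=[
    [[-0.814, -0.628, 0, 0.586, -1], [-0.814, -0.628, 0, 0.586, -1], [-0.814, -0.628, 0, 0.586, -1], [-0.814, -0.628, 0, 0.586, -1], [-0.814, -0.628, 0, 0.586, -1], [-0.814, -0.628, 0, 0.586, -1], [-0.814, -0.628, 0, 0.586, -1], [-0.814, -0.628, 0, 0.586, -1], [-0.814, -0.628, 0, 0.586, -1], [-0.814, -0.628, 0, 0.586, -1], [-0.814, -0.628, 0, 0.586, -1], [-0.814, -0.628, 0, 0.586, -1]],
  ],
  squeeze=20,
)

```text
clock: 1.3
position: [0.5184, 0.0296, 0.2391]
ee_rot: [-0.0, 0.711, 0.704, 0.0]
contact_force: [0.5, 1.4, 0.7]
width: 0.0851
gripper_force: 0.0
```

Request:
move_arm(
  deltas=[
    [[-0.233, 0.15, 0, 0, -1], [-0.233, 0.15, 0, 0, -1], [-0.233, 0.15, 0, 0, -1], [-0.233, 0.15, 0, 0, -1], [-0.233, 0.15, 0, 0, -1], [-0.233, 0.15, 0, 0, -1], [-0.233, 0.15, 0, 0, -1], [-0.233, 0.15, 0, 0, -1]],
  ],
)

```text
clock: 2.1
position: [0.6353, -0.1546, 0.2391]
ee_rot: [-0.001, 0.71, 0.704, -0.0]
contact_force: [0.5, -0.1, 0.6]
width: 0.0853
gripper_force: 0.0
```

```bash
python3 - <<'E'
from h import *
print(manip.get_state()['position'],manip.get_state()['qpos'].round(3),manip.get_state()['ee_rot'].round(4))
E
```

```text
[ 0.63525367 -0.15462872  0.23910535] [-3.450e-01  3.960e-01  1.323e+00  1.000e-03  1.424e+00 -3.370e-01] [-0.0008  0.7101  0.7041 -0.    ]
```

Request:
move_arm(
  deltas=[
    [[-0.005, 0, 0.05, 0, -1], [-0.005, 0, 0.1, 0, -1], [-0.005, 0, 0.13, 0, -1], [-0.005, 0, 0.15, 0, -1], [-0.005, 0, 0.165, 0, -1], [-0.005, 0, 0.175, 0, -1], [-0.005, 0, 0.18, 0, -1], [-0.005, 0, 0.18, 0, -1]],
  ],
)

```text
clock: 2.9
position: [0.6362, -0.1596, 0.0955]
ee_rot: [0.0, 0.71, 0.704, 0.0]
contact_force: [0.2, 0.9, -0.0]
width: 0.0854
gripper_force: 0.0
```

```bash
python3 - <<'E'
from h import *
b=cv2.resize(manip.get_image("side")[130:290,290:450],(600,600),interpolation=2)
cv2.imwrite("pics/s1.png",b[:,:,::-1])
E
```

```text
(no output)
```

View pics/s1.png

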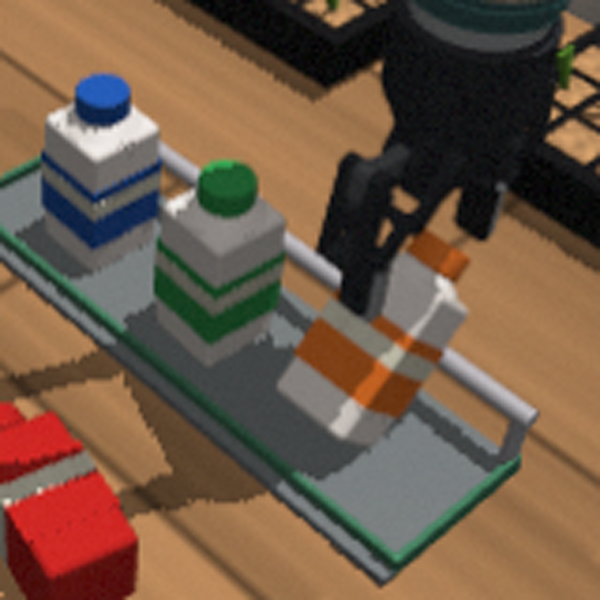

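The fingers straddle the leaning bottle: the front one is at crop (355,300), the rear one behind the cap at (485,235). I'll lower a little and push slowly towards −x.

Request:
move_arm(
  deltas=[
    [[0.001, -0.006, 0.006, 0, -1], [0.001, -0.008, 0.014, 0, -1], [0.001, -0.012, 0.016, 0, -1], [0.001, -0.018, 0.016, 0, -1], [0.001, -0.024, 0.016, 0, -1], [0.001, -0.03, 0.016, 0, -1], [0.001, -0.036, 0.016, 0, -1], [0.001, -0.041, 0.016, 0, -1], [0.001, -0.045, 0.016, 0, -1], [0.001, -0.045, 0.016, 0, -1]],
  ],
)

```text
clock: 3.95
position: [0.5995, -0.1588, 0.0825]
ee_rot: [-0.0, 0.71, 0.704, -0.0]
contact_force: [-0.0, -0.4, -0.1]
width: 0.0854
gripper_force: 0.0
```

```bash
python3 - <<'E'
from h import *
b=cv2.resize(manip.get_image("side")[130:290,290:450],(600,600),interpolation=2)
cv2.imwrite("pics/s2.png",b[:,:,::-1])
E
```

```text
(no output)
```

View pics/s2.png

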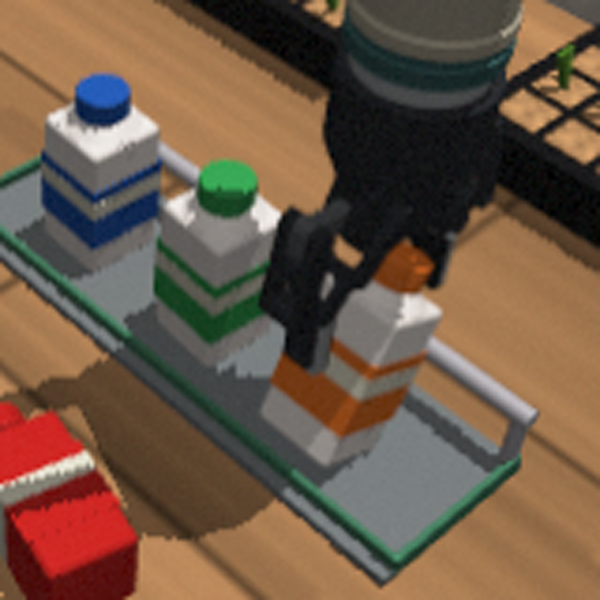

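The bottle is now at about 25°, with its cap (400,268 in the crop) between the fingers. Closing gently should bring the faces flat against the pads.

Request:
move_arm(
  deltas=[
    [[0, 0, 0, 0, -0.85], [0, 0, 0, 0, -0.7], [0, 0, 0, 0, -0.6], [0, 0, 0, 0, -0.5], [0, 0, 0, 0, -0.4], [0, 0, 0, 0, -0.3], [0, 0, 0, 0, -0.2], [0, 0, 0, 0, -0.15], [0, 0, 0, 0, -0.1], [0, 0, 0, 0, -0.1]],
  ],
  squeeze=20,
)

```text
clock: 5.0
position: [0.6001, -0.1589, 0.0827]
ee_rot: [0.0, 0.71, 0.704, 0.0]
contact_force: [-1.5, -0.0, 4.4]
width: 0.056
gripper_force: 20.3
```

```bash
python3 - <<'E'
from h import *
b=cv2.resize(manip.get_image("side")[130:290,290:450],(600,600),interpolation=2)
cv2.imwrite("pics/s3.png",b[:,:,::-1])
E
```

```text
(no output)
```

View pics/s3.png

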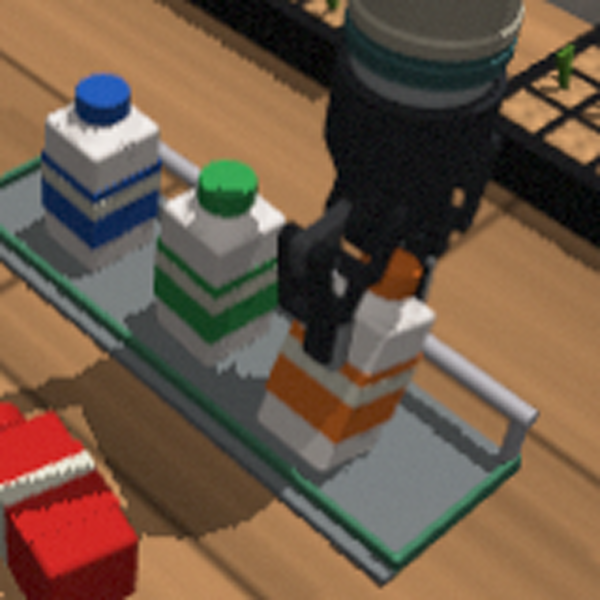

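The bottle is jammed at about 15–20° with a width of 56 mm. I'll lift the foot off the floor and squeeze more so the pads can align it.

Request:
move_arm(
  deltas=[
    [[0, 0, -0.006, 0, 0.1], [0, 0, -0.012, 0, 0.1], [0, 0, -0.015, 0, 0.1], [0, 0, -0.015, 0, 0.1], [0, 0, -0.015, 0, 0.1], [0, 0, -0.015, 0, 0.1], [0, 0, -0.015, 0, 0.1]],
  ],
  squeeze=45,
)

```text
clock: 5.75
position: [0.6, -0.1588, 0.0942]
ee_rot: [-0.0, 0.71, 0.704, -0.0]
contact_force: [0.4, 0.0, -1.7]
width: 0.0553
gripper_force: 44.4
```

```bash
python3 - <<'E'
from h import *
b=cv2.resize(manip.get_image("side")[130:290,290:450],(600,600),interpolation=2)
cv2.imwrite("pics/s4.png",b[:,:,::-1])
E
```

```text
(no output)
```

View pics/s4.png

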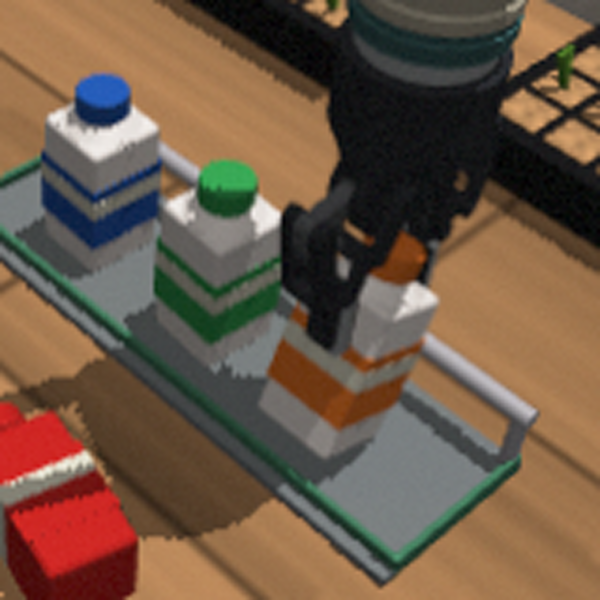

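The bottle is lifted and held at under about 20°. I'll carry it +x by 18 mm, set its foot edge down, open slowly so it can settle upright, and nudge it with the rear finger if needed.

Request:
move_arm(
  deltas=[
    [[0, 0.008, 0, 0, 0.1], [0, 0.016, 0, 0, 0.1], [0, 0.0225, 0, 0, 0.1], [0, 0.0225, 0.005, 0, 0.1], [0, 0.0225, 0.01, 0, 0.1], [0, 0.0225, 0.013, 0, 0.1], [0, 0.0225, 0.0145, 0, 0.1], [0, 0.0225, 0.0145, 0, 0.1]],
  ],
  squeeze=25,
)

```text
clock: 6.6
position: [0.6176, -0.1589, 0.0832]
ee_rot: [-0.0, 0.71, 0.704, -0.0]
contact_force: [-1.3, 1.3, 1.3]
width: 0.0552
gripper_force: 45.6
```

Request:
move_arm(
  deltas=[
    [[0, 0, 0, 0, -0.35], [0, 0, 0, 0, -0.4], [0, 0, 0, 0, -0.45], [0, 0, 0, 0, -0.5], [0, 0, 0, 0, -0.5], [0, -0.006, 0, 0, -0.5], [0, -0.012, 0, 0, -0.5], [0, -0.016, 0, 0, -0.5], [0, -0.016, 0, 0, -0.5]],
  ],
)

```text
clock: 7.5
position: [0.6043, -0.1588, 0.0829]
ee_rot: [-0.001, 0.71, 0.704, -0.0]
contact_force: [-0.8, 0.7, 1.0]
width: 0.0642
gripper_force: 0.5
```

```bash
python3 - <<'E'
from h import *
b=cv2.resize(manip.get_image("side")[130:290,290:450],(600,600),interpolation=2)
cv2.imwrite("pics/s5.png",b[:,:,::-1])
E
```

```text
(no output)
```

View pics/s5.png

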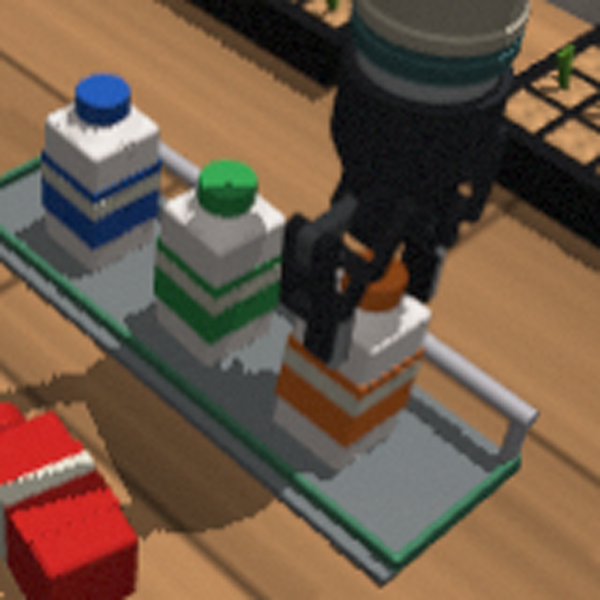

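The bottle now looks upright, with its label bands parallel to green's. I'll close lightly to check that the width is 50 mm, then open and go up.

Request:
move_arm(
  deltas=[
    [[0, -0.003, 0, 0, -0.45], [0, -0.005, 0, 0, -0.4], [0, -0.005, 0, 0, -0.35], [0, -0.005, 0, 0, -0.3], [0, -0.005, 0, 0, -0.25], [0, -0.005, 0, 0, -0.2], [0, -0.005, 0, 0, -0.15], [0, -0.005, 0, 0, -0.1], [0, -0.005, 0, 0, -0.1]],
  ],
  squeeze=20,
)

```text
clock: 8.45
position: [0.6012, -0.1589, 0.0831]
ee_rot: [0.0, 0.71, 0.704, 0.0]
contact_force: [-2.9, -0.7, 4.5]
width: 0.0521
gripper_force: 20.3
```

Request:
move_arm(
  deltas=[
    [[0, 0, 0, 0, -0.25], [0, 0, 0, 0, -0.35], [0, 0, 0, 0, -0.5], [0, 0, 0, 0, -0.7], [0, 0, 0, 0, -1], [0, 0, 0, 0, -1], [0, 0, 0, 0, -1], [0, 0, 0, 0, -1]],
  ],
)

```text
clock: 9.25
position: [0.6014, -0.1589, 0.0829]
ee_rot: [0.0, 0.71, 0.704, 0.0]
contact_force: [0.5, -0.2, -0.0]
width: 0.0854
gripper_force: 0.0
```

Request:
move_arm(
  deltas=[
    [[0, 0, -0.02, 0, -1], [0, 0, -0.05, 0, -1], [0, 0, -0.1, 0, -1], [0, 0, -0.15, 0, -1], [0, 0, -0.2, 0, -1], [0, 0, -0.2, 0, -1], [0, -0.3, -0.2, 0, -1], [0, -0.3, -0.2, 0, -1], [0, -0.3, -0.2, 0, -1], [0, -0.3, -0.2, 0, -1], [0, -0.3, -0.2, 0, -1], [0, -0.3, -0.2, 0, -1]],
  ],
)

```text
clock: 10.45
position: [0.356, -0.1549, 0.2423]
ee_rot: [-0.002, 0.711, 0.703, -0.001]
contact_force: [1.1, -0.3, -0.2]
width: 0.0849
gripper_force: 0.0
```

```bash
python3 - <<'E'
from h import *
I={n:manip.get_image(n) for n in("side","top")}
for n,roi in(("side",(270,140,445,290)),("top",(255,130,425,210))):
    for k,lo,hi in(("blue",(100,120,60),(125,255,255)),("green",(55,120,40),(85,255,255)),("orange",(4,190,120),(16,255,255))): print(n,k,blobs(I[n],lo,hi,roi)[1])
o=np.zeros((600,680,3),np.uint8);o[:340]=cv2.resize(I["top"][125:210,255:425],(680,340));o[340:,:306]=cv2.resize(I["side"][145:285,275:440],(306,260))
cv2.imwrite("pics/f.png",o[:,:,::-1]);print(manip.get_state()['contact_force'],manip.get_state()['position'])
E
```

```text
side blue [(17, [310.6, 155.9], [310, 152, 3, 9]), (19, [326.6, 176.6], [321, 173, 12, 8]), (93, [324.5, 187.0], [318, 181, 14, 13])]
side green [(179, [350.0, 179.7], [343, 173, 15, 15]), (51, [346.3, 202.2], [332, 194, 34, 15]), (205, [346.3, 211.9], [331, 202, 33, 19])]
side orange [(157, [386.3, 205.4], [378, 200, 17, 12])]
top blue [(159, [296.2, 163.0], [289, 156, 15, 14])]
top green [(298, [339.8, 187.4], [266, 153, 148, 44]), (156, [342.2, 164.7], [336, 158, 14, 15]), (27, [338.7, 182.1], [330, 181, 19, 3])]
top orange []
[ 0.78963099 -0.77796789 -0.30564029] [ 0.36094969 -0.15661119  0.24303993]
```

View pics/f.png

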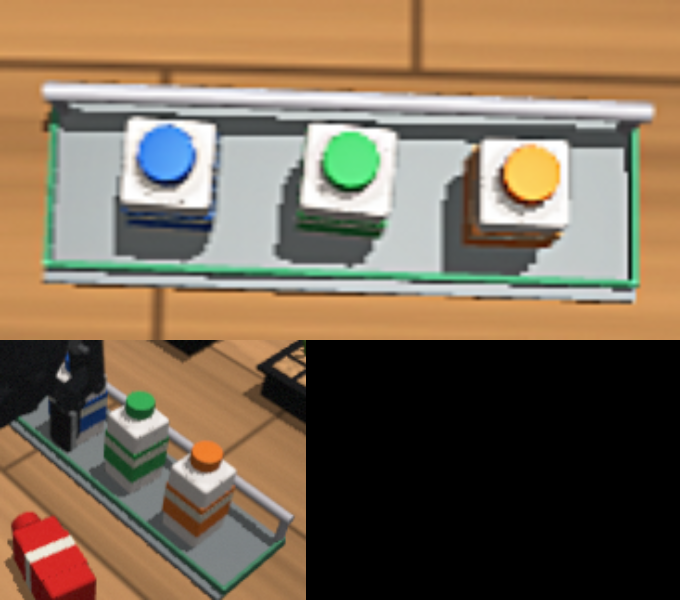

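Orange stands upright with its cap at (387.8,168.2) in the top view and (386.3,205.4) in the side view. Blue and green haven't moved. I'll check the position, then hand in.

```bash
python3 - <<'E'
from h import *
p,e=tri((386.3,205.4),(387.75,168.25));q=p-np.array([.5925,-.0639,0]);print(p,e,"rack x",q[0]+.008*-q[1]*-1*-1,"y",q[1])
ok=abs(q[0])<.02 and abs(p[2]-.112)<.005
print(ok, manip.sign_off() if ok else None)
E
```

```text
[ 0.58989524 -0.15856243  0.11810517] 1.3447369720717786e-05 rack x -0.0018474558374933746 y -0.09466243298515394
False None
```

The cap reads z = 0.118 because this time the pixel was on its top face, which is 121 mm up when standing. That agrees with the bottle standing on the floor, at rack x ≈ −2 mm and y ≈ −95 mm.

```bash
python3 -c "
from rig import manip
print(manip.sign_off())"
```

```text
the job is handed in; nothing more can be done
None
```

The orange-capped bottle stands upright and released on the rack floor, measured about 2 mm from the rack's middle line; the blue and green bottles had not moved in the last pictures, and the job was handed in at about 10.6 s, with no verdict shown.

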